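# Walk a sprung-in locating block out of a rib-gluing fixture

### The job

A sprung catch at each end holds the locating block down in the gluing fixture: take it by its wooden grip and rock it free, first tilting up the end next to the steel dowel while the other end stays down, then tipping it back so that the other end comes up higher while the dowel end rests on its catch. Do not lift, tip or drag the loose fixture (a straight pull brings it up too), and leave the bottle, tape roll and tube alone. Finish while still holding the block in the gripper, still and upright, just clear above its seat: underside 2 to 4 cm above the plate, touching nothing else.

Things in the scene. Friction and masses are not known exactly. Their poses are not given: they have to be found in the camera images.
- fixture: Loose dark steel plate, 120 (x) by 210 (y) by 10 mm thick, lying flat; 2.1 kg in all. Origin: centre of its underside; z up; +y points to the dowel end. A housing stands at each y end of the seat: y from 31 to 49 mm either way, 34 mm wide in x, 16 mm high above the plate; each carries a sprung catch that reaches in over the block's end lip.
- seat (a point): Middle of the block's seat on the plate's top face, 10 mm above the fixture's origin, same axes. Two aluminium cheeks flank it: inner faces at x = +-17.2 mm, 36 mm long along y, 12 mm high above the plate.
- dowel_top (a point): Centre of the top of the upright steel dowel: 16 mm diameter, 28 mm high above the plate, 88 mm along the fixture's +y from its middle. The other end has none.
- catch_dowel (a joint): Sprung catch at the dowel end: level steel bar, 8 mm diameter, 26 mm long along x, centre 7.8 mm above the plate and 24.5 mm from the seat's middle. Value: how far it is pushed outwards (0 to 0.006 m); 10 N at 0 and 0.5 N more per mm. Lifting that end of the block past it takes about 15 N; both ends at once about 30 N, more than the fixture weighs.
- catch_plain (a joint): The same catch at the end without dowel. A lip that has risen about 12 mm has passed its catch, which springs back in beneath it and keeps that end up. It takes a tilt of about 15 degrees about the other end's lower edge; 20 degrees is free of obstruction.
- block: Locating block, about 0.16 kg. Origin: centre of its underside; it starts in the seat with the fixture's axes. Aluminium foot 32 (x) by 40 (y) by 20 mm high, with a lip along each y end that makes the flat sole 48 mm long (lip edge 2 mm thick, then a 45 degree bevel up to the foot's end face at 6 mm).
- grip (a point): Middle of the block's upright wooden grip, 46 mm above its underside. The grip is 24 mm in x, 34 mm in y and reaches from 20 to 72 mm above the underside. Take it from above across its 34 mm (fingers closing along y); rocking tilts the block in its y-z plane.
- end_dowel (a point): Middle of the underside edge of the block at its dowel end, 24 mm along the block's +y.
- end_plain (a point): Middle of the underside edge of the block at its other end, 24 mm along the block's -y.
- glue: Bystander: closed white bottle, 44 mm diameter, 110 mm tall, upright. Origin at the centre of its underside.
- tape: Bystander: paper tape roll lying flat, 90 mm diameter, 24 mm high. Origin at the centre of its underside.
- tube: Bystander: black tube offcut standing upright, 40 mm diameter, 90 mm tall. Origin at the centre of its underside.
Mind the look-alikes: they are no part of the job. Of the things that look like the block, the larger one is meant. Of the things that look like the fixture, the larger one is meant.

How it is judged:
On the way, in this order (a step that is already met when the one before it is completed fails the run):
1. the dowel end of the block is up past its catch (10 mm or more) while the other end is still down in the seat (under 5 mm) (z of end_dowel in the frame of seat above 0.01 m and z of end_plain in the frame of seat below 0.005 m), for 0.1 s.
2. the block has been tipped back: the other end is up past its catch too and at least 3 mm higher than the dowel end, which has stayed up on or a little above its catch (7 to 20 mm) (z of end_dowel in the frame of seat above 0.007 m and ((z of end_dowel in the frame of seat below 0.0125 m and z of end_plain in the frame of seat above 0.0155 m) or (z of end_dowel in the frame of seat below 0.014 m and z of end_plain in the frame of seat above 0.017 m) or (z of end_dowel in the frame of seat below 0.0155 m and z of end_plain in the frame of seat above 0.0185 m) or (z of end_dowel in the frame of seat below 0.017 m and z of end_plain in the frame of seat above 0.02 m) or (z of end_dowel in the frame of seat below 0.0185 m and z of end_plain in the frame of seat above 0.0215 m) or (z of end_dowel in the frame of seat below 0.02 m and z of end_plain in the frame of seat above 0.023 m))), for 0.1 s.
At the end, for the whole second after the job is handed in: The fingers hold the block still, upright within 10 degrees, its underside 17 to 60 mm above the fixture's plate and its middle within 30 mm of the seat's, clear of the fixture; the fixture lies flat within 25 mm of its start and no bystander has moved 20 mm (z of end_dowel in the frame of seat between 0.017 and 0.06 m and z of end_plain in the frame of seat between 0.017 and 0.06 m and horizontal distance between block and seat below 0.03 m and angle between block's own z axis and vertical below 0.17 rad and linear speed of block below 0.03 m/s and contact force between the fingers and block above 1 N and contact force between block and fixture below 0.1 N and height (world z) of fixture below 0.003 m and angle between fixture's own z axis and vertical below 0.03 rad and distance of fixture from where it was at the start of the episode below 0.025 m and distance of each of glue, tape, tube from where it was at the start of the episode below 0.02 m); the arm keeps its last pose, push and grip.
It fails at once if the fixture is lifted (8 mm), tipped (5 degrees) or dragged (25 mm) (height (world z) of fixture above 0.008 m or angle between fixture's own z axis and vertical above 0.087 rad or distance of fixture from where it was at the start of the episode above 0.025 m).
It fails at once if a bystander is moved 20 mm or more (distance of any of glue, tape, tube from where it was at the start of the episode above 0.02 m).
It also fails if it takes over 38 s, if anything falls off the work surface, if the arm or the gripper's body presses on something with over 40 N, if the wrist force passes 120 N, or if a joint passes its speed limit or range.

### The arm

A 6-joint arm with a two-finger parallel gripper is mounted at the origin on the work surface. World frame = base frame: x ahead of the robot, y to its left, z up, the work surface at z = 0. Lengths are in m, angles in rad, forces in N, time in s.
With the tool pointing down it reaches from about 0.275 to 0.725 m from the base axis. Payload 15.9 kg.
Tool frame: the origin (TCP) lies on the centre line of the jaws, within the pads' length; the fingertips stand 14 mm ahead of it and the grasp point (between the pads) lies 5 mm behind it; z points along the fingers, y is the direction in which the jaws open and shut (so a half turn about z gives the same grasp; the last joint's range is limited). The gripper opens to 85 mm and grips with 20 to 120 N. Pads are 22 mm wide; open, the fingers measure 114 mm over their backs; the gripper's body (76 mm by 85 mm) begins 54 mm behind the grasp point. The pads swing forward as they close: fully open they stand 13 mm farther back than shut.
Start: joints at [-1.185, 0.213, -0.034, 1.323, 0, 1.571], TCP at [0.188, -0.463, 0.245] pointing down, gripper open.
Joint ranges: [-2.98, 2.98], [-0.74, 1.72], [-1.14, 1.35], [-2.1, 2.04], [-1.57, 1.44], [-3.14, 3.14]. Speed limits (rad/s): [1.89, 1.89, 2.39, 2.57, 3.14, 3.14].

### API

Orientations are given as a rotation vector (axis times angle).
In Python, from cell import arm gives the robot as it stands.
- The arm moves only by the tool carry_out, never from a script. Its argument "increments" is a list of rows, each an object with "linear": the shift along the tool's x, y, z in m, a list of three; "roll": the turn about the tool's z in rad; "fingers": the opening, from 0 (shut) to 1 (fully open). In form: [{"linear": [tx, ty, tz], "roll": roll, "fingers": fingers}, ...]. A call has 1 to 20 rows; each row is the pose to reach, as a shift and turn from the pose measured when the call began, along the tool's axes at that moment; what a row does not reach only later rows make up. A row lasts 1/12 s, in which the tool goes at most 41.7 mm and 7.16 degrees, less where a joint would pass 70% of its speed; a pose out of reach is approached as far as the arm can. A call with a gripper value outside its range is refused whole. The fingers move at their own pace and stop on an object; "force" is the grip in N (left out, the last holds). Time passes only in rows, so rows that repeat a pose let the fingers close. It gives the time, the measured TCP pose, the force and the opening at its end, in the units of the state.
- arm.get_state(): the state, without advancing time (a new reading comes with each control period).
- arm.snapshot(name): name is "scene" or "side" or "wrist"; returns the picture (400x640x3 uint8, red, green, blue); there is no depth.
- arm.camera_params(name): a dict with "intrinsics" (3x3 intrinsics, pixels), "dist_coeffs" ([k1, k2, p1, p2, k3] as OpenCV has them; the pictures are not rectified), "position" and "attitude" of the camera in the world. Camera axes: x right, y down, z forward; pixel columns grow to the right and rows downward; lengths in m; the calibration is good to about 2 mm. A picture is of the moment at which its call begins: read the wrist's pose just before it. camera_params takes no time and is no camera call; for the wrist camera it gives the pose at the moment of the call.
- arm.finish_job(): hands the job in, once; it reports no verdict.
The state is a dict: "t": time; "qpos": joint angles; "joint_velocities": joint speeds; "joint_torque": joint torques, N m; "tcp_pos": TCP position; "tool_rot": TCP orientation; "ft_force": force on the tool from outside, world axes, zero at the start; "moment": the same for the moment, N m; "gripper_width": finger opening in m.
Only numpy, scipy, OpenCV 4.12 (cv2) and the standard library are available. Lean on these libraries where they do the work, as an engineer would, in place of code of your own. Each camera call takes 0.05 s, during which the arm holds its last target.

## Working session

There is one attempt and no reset: what is moved stays moved. The work goes in short steps, Python scripts to look and compute and a tool call to move; the robot and the scene stay as the last step left them, time stands still between calls to the robot, and variables do not carry over. Pictures are saved under pics/ and viewed, and the job is handed in when it is done.

Besides the shell and the picture viewer there is one more tool, called after ">>>" as a command line: name --argument value ..., lists and objects as JSON in quotes. carry_out: Moves the arm, as the interface text tells. Its arguments: {"type":"object","properties":{"increments":{"type":"array"},"force":{"type":"number"}},"required":["increments"]}

```bash
ls -la; mkdir -p pics
python3 - <<'E'
from cell import arm
import cv2
print([a for a in dir(arm) if not a.startswith('_')])
print(arm.get_state())
for n in ("scene","side","wrist"):
    p=arm.camera_params(n); print(n,p)
    cv2.imwrite(f"pics/{n}0.png",arm.snapshot(n)[:,:,::-1])
E
```

```text
total 12
drwxr-xr-x  3 agent agent 4096 Dec  7 15:05 .
drwxr-xr-x 23 root  root  4096 Dec  7 15:05 ..
drwxr-xr-x  2 agent agent 4096 Dec  7 15:05 pics
['IKError', 'camera_params', 'finish_job', 'get_state', 'snapshot']
{'t': 0.0, 'qpos': array([-1.18500419e+00,  2.13360740e-01, -3.50389593e-02,  1.32352816e+00,
        7.59576691e-06,  1.57083378e+00]), 'joint_velocities': array([-0.00087103, -0.00019889,  0.00115357, -0.00059746,  0.00219716,
        0.00048692]), 'joint_torque': array([ 2.92589777e-05, -6.86164284e+01,  4.87118661e+01,  1.78092095e-02,
       -1.06874641e-04,  2.30708125e-06]), 'tcp_pos': array([ 0.188025  , -0.46294487,  0.24482187]), 'tool_rot': array([-3.08224595e+00, -6.01978843e-01,  3.28939975e-04]), 'ft_force': array([-0.18297229, -0.20502754, -0.26558338]), 'moment': array([-0.01904691, -0.03083203,  0.00575034]), 'gripper_width': 0.0852263929191316}
scene {'intrinsics': array([[434.96537547,   0.        , 326.70625621],
       [  0.        , 434.96537547, 200.63840395],
       [  0.        ,   0.        ,   1.        ]]), 'dist_coeffs': array([-0.10782552,
[... 240 characters left out ...]
],
       [  0.        , 381.5790453 , 193.48753192],
       [  0.        ,   0.        ,   1.        ]]), 'dist_coeffs': array([-0.06851382,  0.        ,  0.        ,  0.        ,  0.        ]), 'position': array([ 0.27384438, -0.28725385,  0.63755291]), 'attitude': array([-2.31950925,  0.9508984 , -0.34394795])}
wrist {'intrinsics': array([[340.43769315,   0.        , 323.71757652],
       [  0.        , 340.43769315, 201.07414758],
       [  0.        ,   0.        ,   1.        ]]), 'dist_coeffs': array([-0.04953086,  0.        ,  0.        ,  0.        ,  0.        ]), 'position': array([ 0.25754542, -0.43575391,  0.37238496]), 'attitude': array([ 2.39435472, -1.6126594 , -0.24347735])}
```

View pics/scene0.png

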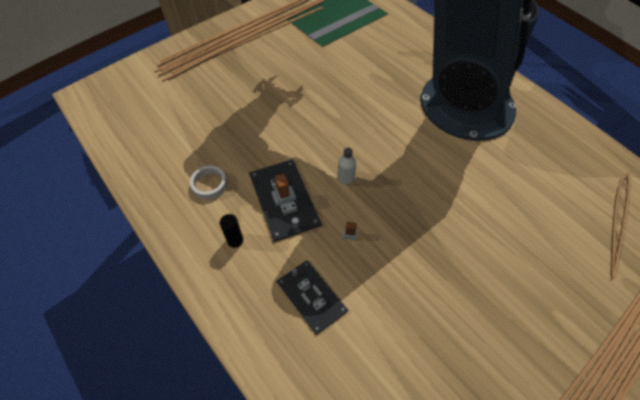

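View pics/side0.png

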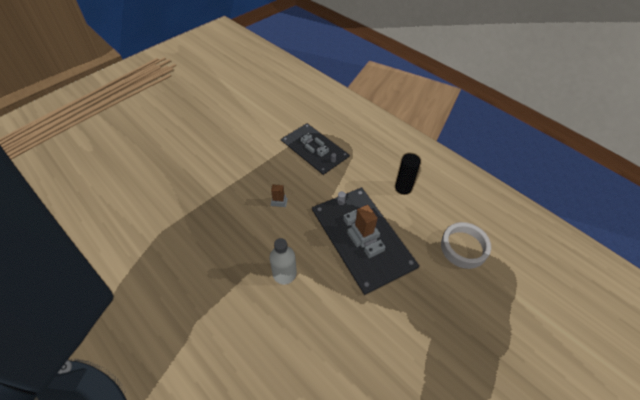

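View pics/wrist0.png

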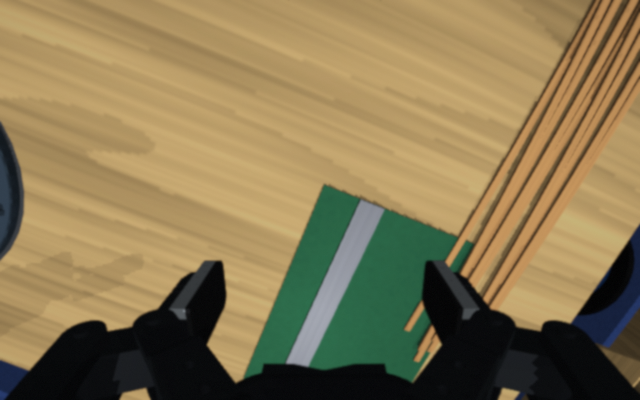

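The wide pictures show the larger dark plate with the block (scene about 285,200; side about 365,240). Its dowel is at scene (295,222) and side (343,199). The smaller look-alike plate is at scene (312,297). I'll measure the plate next.

```bash
cat > h.py <<'E'
import numpy as np, cv2
from scipy.spatial.transform import Rotation as R
from cell import arm
def ray(p,uv):
    d=cv2.undistortPoints(np.array([[uv]],float),p['intrinsics'],p['dist_coeffs'])[0,0]
    return np.array(p['position']),R.from_rotvec(p['attitude']).apply([d[0],d[1],1])
def onz(p,uv,z):
    o,d=ray(p,uv); return (o+d*(z-o[2])/d[2])
def proj(p,X):
    r=R.from_rotvec(p['attitude']).inv(); 
    return cv2.projectPoints(np.atleast_2d(np.array(X,float)),cv2.Rodrigues(r.as_matrix())[0],r.apply(-np.array(p['position'])),p['intrinsics'],p['dist_coeffs'])[0][:,0]
def twoview(p1,a,p2,b):
    o1,d1=ray(p1,a);o2,d2=ray(p2,b)
    s=np.linalg.lstsq(np.c_[d1,-d2],o2-o1,rcond=None)[0]
    x,y=o1+d1*s[0],o2+d2*s[1]; return (x+y)/2,np.linalg.norm(x-y)
E
python3 - <<'E'
from h import *
seed={'scene':(262,205),'side':(340,235)}
for n in ('scene','side'):
    im=cv2.imread(f'pics/{n}0.png'); p=arm.camera_params(n)
    g=im.max(2)
    m=(g<75).astype(np.uint8)
    nl,lab,st,_=cv2.connectedComponentsWithStats(m,connectivity=4)
    l=lab[seed[n][1],seed[n][0]]
    c=cv2.findContours((lab==l).astype(np.uint8),cv2.RETR_EXTERNAL,cv2.CHAIN_APPROX_NONE)[0][0]
    h=cv2.convexHull(c); ap=cv2.approxPolyDP(h,5,True)[:,0]
    print(n,l,st[l],ap.tolist())
    for q in ap: print(onz(p,q.tolist(),0.005).round(4))
    W=[onz(p,q.tolist(),0.01)[:2] for q in h[:,0]]
    rc=cv2.minAreaRect((np.array(W)*1000).astype(np.float32)); print(rc)
    x,y={'scene':(230,140),'side':(290,170)}[n]
    cv2.imwrite(f'pics/{n}0c.png',cv2.resize(im[y:y+120,x:x+140],None,fx=5,fy=5,interpolation=2))
E
```

```text
scene 707 [ 249  159   74   83 3359] [[292, 159], [322, 225], [273, 241], [249, 172]]
[ 0.5253 -0.157   0.005 ]
[0.5896 0.0465 0.005 ]
[0.7047 0.0078 0.005 ]
[ 0.6365 -0.1932  0.005 ]
((614.7611083984375, -69.74732208251953), (218.95870971679688, 123.66183471679688), 71.94750213623047)
side 256 [ 311  188  108  107 4857] [[360, 188], [418, 264], [365, 294], [311, 209]]
[0.7028 0.0116 0.005 ]
[ 0.6436 -0.1849  0.005 ]
[ 0.5288 -0.1541  0.005 ]
[0.5893 0.045  0.005 ]
((613.6467895507812, -72.01651000976562), (213.0858612060547, 122.62836456298828), 72.13009643554688)
```

View pics/scene0c.png

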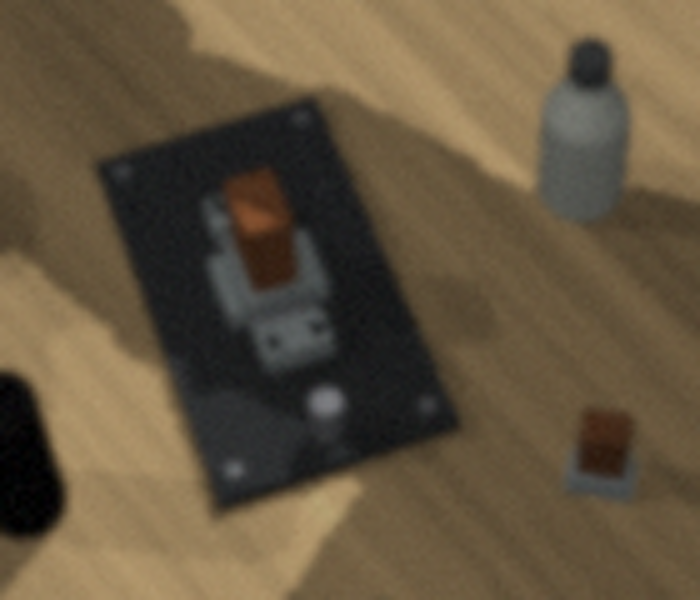

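View pics/side0c.png

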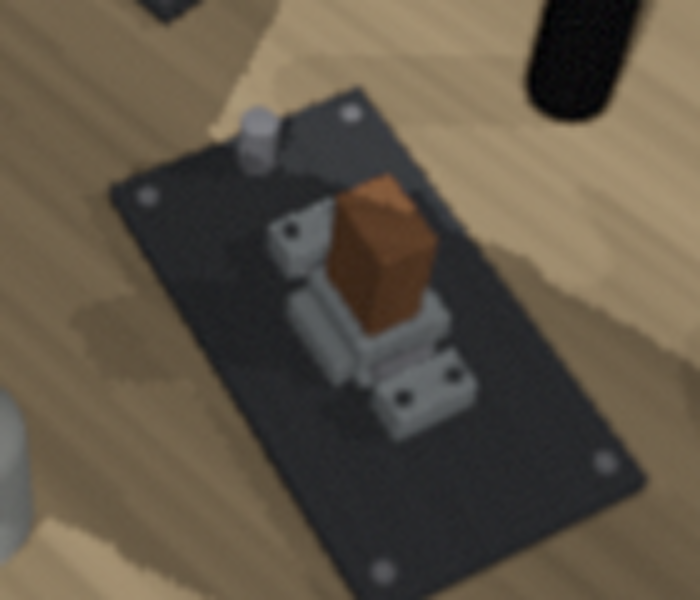

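Run:
```python
from h import *
ps,pd=arm.camera_params('scene'),arm.camera_params('side')
# wood grip contour centroid
def fx(X,yaw=-18):
    c=np.array([.6143,-.0715]);a=np.radians(yaw);ex=np.array([np.cos(a),np.sin(a)]);ey=np.array([-ex[1],ex[0]])
    return np.r_[c+ex*X[0]+ey*X[1],X[2]]
for n,p in(('scene',ps),('side',pd)):
    print(n,'dowel',proj(p,fx((0,.088,.038))),'griptop',proj(p,fx((0,0,.082))))
    im=cv2.imread(f'pics/{n}0.png');hsv=cv2.cvtColor(im,cv2.COLOR_BGR2HSV)
    x,y=proj(p,fx((0,0,.06)))[0].astype(int)
    m=cv2.inRange(hsv,(0,110,40),(18,255,255)); w=np.zeros_like(m); w[y-30:y+30,x-30:x+30]=m[y-30:y+30,x-30:x+30]
    yy,xx=np.nonzero(w);print('wood',xx.min(),xx.max(),yy.min(),yy.max(),len(xx))
    pts=np.array([fx((a,b,z)) for z in(.03,.082) for a in(-.012,.012) for b in(-.017,.017)]);q=proj(p,pts);print('pred',q.min(0),q.max(0))
s=arm.get_state();print(s['t'],R.from_rotvec(s['tool_rot']).as_matrix().round(3))
```

```text
scene dowel [[295.07595739 220.25128543]] griptop [[281.56483621 180.020518  ]]
wood 253 311 155 210 298
pred [274.39691655 172.99537411] [290.22659035 199.54238689]
side dowel [[341.07573271 194.04926952]] griptop [[366.18232349 213.5680883 ]]
wood 356 376 205 235 462
pred [353.254605   204.32118605] [376.93731334 238.74735412]
0.15 [[ 0.926  0.376 -0.   ]
 [ 0.376 -0.926  0.001]
 [-0.    -0.001 -1.   ]]
```

The observed dowel and grip-top pixels match my pose estimate to 1–2 px: fixture centre (0.614, -0.0715), with +y at 72° in the world. I'll move above it and turn the tool so that tool y lies along fixture +y.

>>> carry_out --increments '[{"linear": [0.027, -0.01, 0.002], "roll": -0.122, "fingers": 1}, {"linear": [0.054, -0.02, 0.0045], "roll": -0.244, "fingers": 1}, {"linear": [0.081, -0.03, 0.007], "roll": -0.366, "fingers": 1}, {"linear": [0.108, -0.04, 0.009], "roll": -0.488, "fingers": 1}, {"linear": [0.135, -0.0505, 0.011], "roll": -0.61, "fingers": 1}, {"linear": [0.1625, -0.0605, 0.0135], "roll": -0.732, "fingers": 1}, {"linear": [0.1895, -0.071, 0.016], "roll": -0.854, "fingers": 1}, {"linear": [0.2165, -0.081, 0.018], "roll": -0.976, "fingers": 1}, {"linear": [0.2435, -0.091, 0.02], "roll": -1.098, "fingers": 1}, {"linear": [0.271, -0.101, 0.0225], "roll": -1.22, "fingers": 1}, {"linear": [0.298, -0.111, 0.025], "roll": -1.342, "fingers": 1}, {"linear": [0.325, -0.121, 0.027], "roll": -1.464, "fingers": 1}, {"linear": [0.352, -0.131, 0.029], "roll": -1.586, "fingers": 1}, {"linear": [0.379, -0.1415, 0.0315], "roll": -1.708, "fingers": 1}, {"linear": [0.406, -0.1515, 0.034], "roll": -1.83, "fingers": 1}, {"linear": [0.4335, -0.162, 0.036], "roll": -1.952, "fingers": 1}, {"linear": [0.4605, -0.172, 0.038], "roll": -2.074, "fingers": 1}, {"linear": [0.4875, -0.182, 0.0405], "roll": -2.196, "fingers": 0.8}, {"linear": [0.5145, -0.192, 0.043], "roll": -2.318, "fingers": 0.7}, {"linear": [0.5417, -0.2023, 0.045], "roll": -2.44, "fingers": 0.7}]'

```text
t: 1.82
tcp_pos: [0.6145, -0.0706, 0.1996]
tool_rot: [-0.484, -3.103, -0.001]
ft_force: [1.0, 0.3, 0.7]
gripper_width: 0.0598
```

Run:
```python
from h import *
s=arm.get_state();print(s['t'],s['qpos'].round(3),s['tcp_pos'],R.from_rotvec(s['tool_rot']).as_matrix().round(3),s['gripper_width'],s['ft_force'])
cv2.imwrite("pics/wrist1.png",arm.snapshot('wrist')[:,:,::-1])
```

```text
1.8167 [-1.150e-01  4.740e-01  2.190e-01  1.317e+00  1.000e-03  1.950e-01] [ 0.61453829 -0.07055588  0.1996076 ] [[-0.952  0.305 -0.001]
 [ 0.305  0.952  0.001]
 [ 0.001  0.    -1.   ]] 0.059814516115711286 [1.0391719  0.3246207  0.69518401]
```

View pics/wrist1.png

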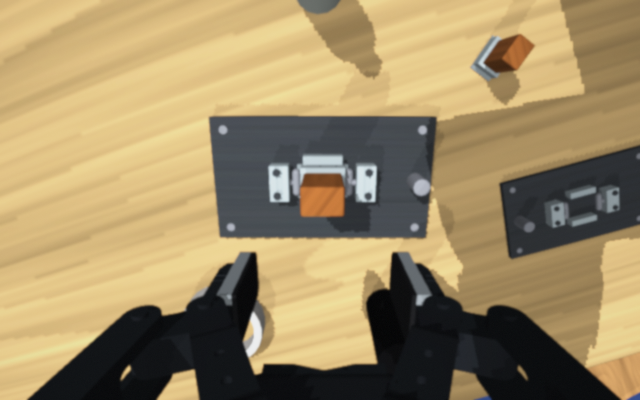

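The wrist picture shows the fixture square to the jaws, with the dowel on the right at (421,187) and the grip top at about (322,195). I'll refine the pose from the plate corners and the dowel.

Run:
```python
from h import *
p=arm.camera_params('wrist'); im=cv2.imread('pics/wrist1.png')
m=(im.max(2)<100).astype(np.uint8); nl,lab,st,_=cv2.connectedComponentsWithStats(m[:, :],connectivity=4)
l=lab[150,240]; print(st[l])
c=cv2.findContours((lab==l).astype(np.uint8),cv2.RETR_EXTERNAL,cv2.CHAIN_APPROX_NONE)[0][0]
h=cv2.convexHull(c)[:,0]; print(cv2.approxPolyDP(h[:,None],5,True)[:,0].tolist())
W=np.array([onz(p,q.tolist(),.01)[:2] for q in h],np.float32)*1000
print(cv2.minAreaRect(W))
cl=[onz(p,q,.01)[:2]*1000 for q in ((210,117),(436,118),(427,238),(219,237))]; print(np.array(cl).round(1),np.mean(cl,0))
print('dowel',onz(p,(421,187),.038)*1000)
hsv=cv2.cvtColor(im,cv2.COLOR_BGR2HSV); w=cv2.inRange(hsv,(0,130,120),(16,255,255)); w[:165]=0;w[225:]=0;w[:,:290]=0;w[:,360:]=0
c=max(cv2.findContours(w,0,1)[0],key=cv2.contourArea); print('grip px',cv2.boundingRect(c))
T=np.array([[301,174,0],[342,174,0],[344,216,0],[302,216,0]])
s=arm.get_state();Rt=R.from_rotvec(s['tool_rot'])
# fingertip front ends in tool frame at opening ~60
for uv in ((256,254),(392,254),(322,195),(302,175),(342,175)):
    print(uv, proj(p,[[0,0,0]]).shape, Rt.inv().apply(onz(p,uv,.082)-s['tcp_pos']).round(4))
for z in (.009,.0,.014): print(z,[proj(p,s['tcp_pos']+Rt.apply([x,y,z]))[0].round(0).tolist() for x in(.011,-.011) for y in(-.03,.03)])
```

```text
[  210   117   227   121 20220]
[[435, 118], [424, 236], [221, 235], [210, 118]]
((617.6583862304688, -67.97270202636719), (206.9732666015625, 117.98578643798828), 72.59783935546875)
[[ 531.5 -149. ]
 [ 592.9   47.4]
 [ 706.5   14.6]
 [ 643.5 -185.7]] [618.60407378 -68.17739233]
dowel [643.0756449   14.17811354  38.        ]
grip px (300, 184, 45, 33)
(256, 254) (1, 2) [-0.044  -0.0539  0.1164]
(392, 254) (1, 2) [-0.0443  0.0535  0.1166]
(322, 195) (1, 2) [ 0.0043 -0.0017  0.1166]
(302, 175) (1, 2) [ 0.0196 -0.0163  0.1166]
(342, 175) (1, 2) [0.0195 0.013  0.1166]
0.009 [[257.0, 248.0], [393.0, 248.0], [260.0, 292.0], [390.0, 292.0]]
0.0 [[253.0, 257.0], [397.0, 257.0], [256.0, 303.0], [394.0, 303.0]]
0.014 [[259.0, 243.0], [391.0, 243.0], [261.0, 286.0], [388.0, 286.0]]
```

>>> carry_out --increments '[{"linear": [0, -0.001, 0.025], "roll": 0, "fingers": 0.7}, {"linear": [0, -0.0015, 0.05], "roll": 0, "fingers": 0.7}, {"linear": [0, -0.0015, 0.075], "roll": 0, "fingers": 0.7}, {"linear": [0, -0.0015, 0.1], "roll": 0, "fingers": 0.7}, {"linear": [0, -0.0015, 0.12], "roll": 0, "fingers": 0.7}, {"linear": [0, -0.0015, 0.1285], "roll": 0, "fingers": 0.7}, {"linear": [0, -0.0015, 0.1285], "roll": 0, "fingers": 0.7}]'

```text
t: 2.45
tcp_pos: [0.6152, -0.0682, 0.0681]
tool_rot: [-0.465, -3.102, -0.003]
ft_force: [0.0, -0.8, 0.0]
gripper_width: 0.0597
```

```bash
cat > look.py <<'E'
import sys
from h import *
tag=sys.argv[1]
s=arm.get_state();print(s['t'],s['tcp_pos'].round(4),s['gripper_width'],s['ft_force'].round(2))
for n in ('side','wrist'):
    im=arm.snapshot(n)[:,:,::-1]
    if n=='side': im=im[150:300,280:450]
    else: im=im[80:330,180:460]
    cv2.imwrite(f'pics/{n}{tag}.png',cv2.resize(im,None,fx=4 if n=='side' else 2,fy=4 if n=='side' else 2,interpolation=2))
E
python3 look.py 2
```

```text
2.45 [ 0.6152 -0.0682  0.0681] 0.0597047565697613 [ 0.04 -0.78  0.04]
```

View pics/side2.png

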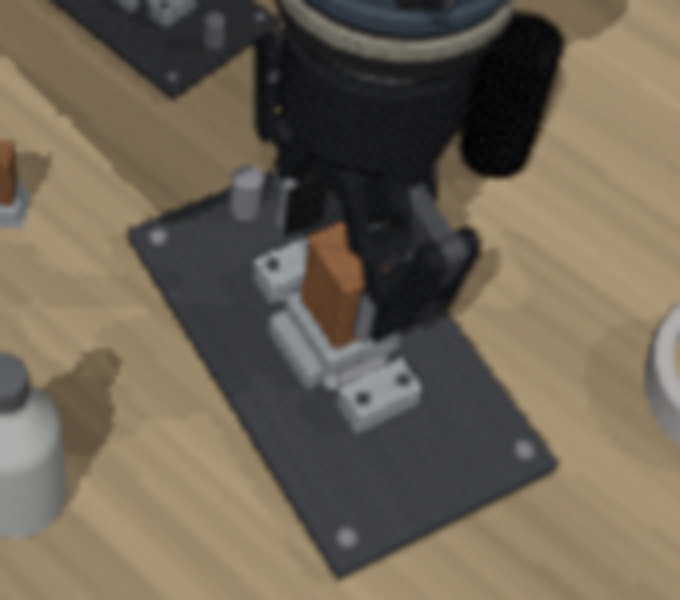

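View pics/wrist2.png

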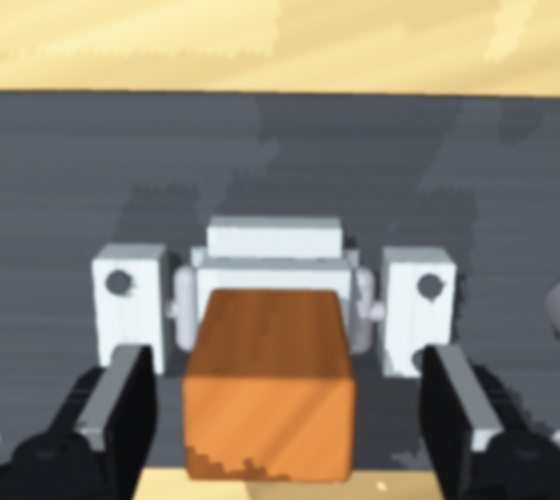

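Everything is still in place. The jaws straddle the grip, the gap on the dowel side is about 17 mm, and the tool sits about 4 mm toward +y. The tool can't tilt through this interface. So I'll rock the block by pushing near the top of the grip with the dowel-side finger, toward −y.

>>> carry_out --increments '[{"linear": [0, -0.013, -0.004], "roll": 0, "fingers": 0.7}, {"linear": [0, -0.024, -0.004], "roll": 0, "fingers": 0.7}, {"linear": [0, -0.034, -0.004], "roll": 0, "fingers": 0.7}, {"linear": [0, -0.034, -0.004], "roll": 0, "fingers": 0.7}, {"linear": [0, -0.034, -0.004], "roll": 0, "fingers": 0.7}]'

```text
t: 2.97
tcp_pos: [0.6073, -0.1022, 0.0761]
tool_rot: [0.468, 3.105, 0.003]
ft_force: [0.1, 0.4, -0.0]
gripper_width: 0.0596
```

```bash
python3 look.py 3
```

```text
2.9667 [ 0.6073 -0.1022  0.0761] 0.05962076373295721 [ 0.07  0.38 -0.  ]
```

View pics/side3.png

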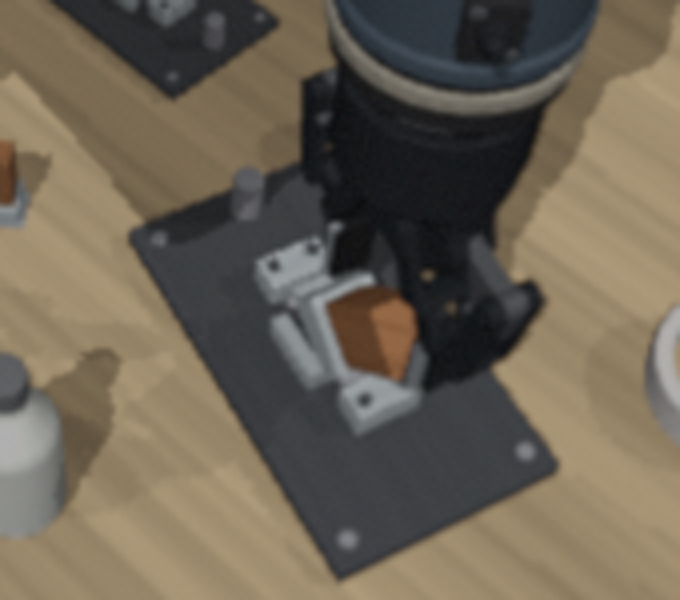

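View pics/wrist3.png

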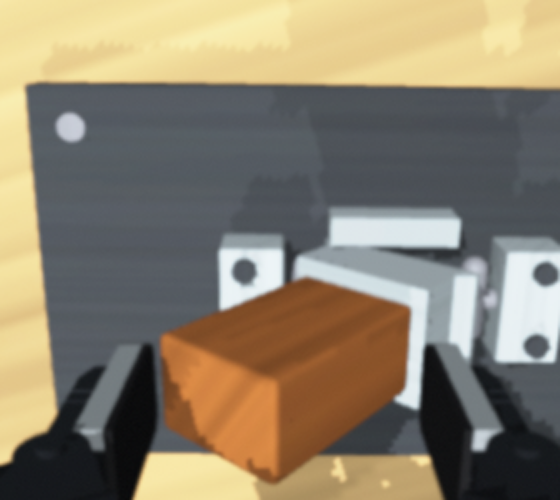

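The push tilted the block strongly: in the wrist picture the grip corners are at (165,337), (275,380), (410,305) and (305,280), and the top leans toward the plain side. The fixture's pixels are unchanged. I'll get the tilt by casting those corners onto the grip's −x face plane.

```bash
cat > tilt.py <<'E'
import sys
from h import *
# corners of grip's -x face in wrist crop px -> fixture frame (seat), plane x=-12mm
def seatpts(uvs,x=-.012,C=(.6155,-.0703),yaw=np.radians(-17.8)):
    p=arm.camera_params('wrist'); ex=np.array([np.cos(yaw),np.sin(yaw),0]);ey=np.array([-ex[1],ex[0],0]);c=np.array([*C,.01])
    out=[]
    for u in uvs:
        o,d=ray(p,(180+u[0]/2,80+u[1]/2)); t=(x-(o-c)@ex)/(d@ex); X=o+d*t-c; out.append((X@ey*1000,X[2]*1000))
    return np.array(out).round(1)
if __name__=='__main__':
    q=seatpts([(165,337),(275,380),(410,305),(305,280)]);print(q)
    for a,b in((0,1),(3,2)): print('tilt',np.degrees(np.arctan2(*(q[b]-q[a])[::-1])),np.linalg.norm(q[b]-q[a]))
    print(np.linalg.norm(q[0]-q[3]),np.linalg.norm(q[1]-q[2]))
E
python3 tilt.py
```

```text
[[-58.5  62.8]
 [-35.2  80.8]
 [ -3.9  43.9]
 [-28.2  27.4]]
tilt 37.687241226617346 29.44299577149037
tilt 34.1769887737929 29.37243605831835
46.5966737010272 48.38698172029332
```

The tilt is about 36°, more than intended: the block has swung over and leans on the plain-side finger. I'll bring it back gently with that finger to about 17°.

>>> carry_out --increments '[{"linear": [0, 0.003, 0], "roll": 0, "fingers": 0.7}, {"linear": [0, 0.006, 0], "roll": 0, "fingers": 0.7}, {"linear": [0, 0.009, 0], "roll": 0, "fingers": 0.7}, {"linear": [0, 0.012, 0], "roll": 0, "fingers": 0.7}, {"linear": [0, 0.015, 0], "roll": 0, "fingers": 0.7}, {"linear": [0, 0.018, 0], "roll": 0, "fingers": 0.7}, {"linear": [0, 0.02, 0], "roll": 0, "fingers": 0.7}, {"linear": [0, 0.022, 0], "roll": 0, "fingers": 0.7}, {"linear": [0, 0.022, 0], "roll": 0, "fingers": 0.7}]'

```text
t: 3.82
tcp_pos: [0.6136, -0.08, 0.0754]
tool_rot: [0.466, 3.107, 0.003]
ft_force: [-0.3, 0.8, 0.1]
gripper_width: 0.0598
```

```bash
python3 look.py 4
```

```text
3.8167 [ 0.6136 -0.08    0.0754] 0.059750085598215805 [-0.29  0.78  0.14]
```

View pics/side4.png

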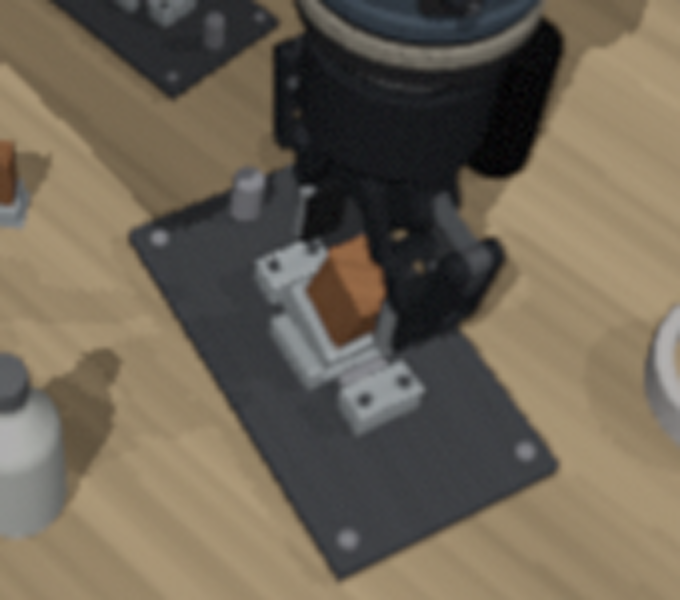

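View pics/wrist4.png

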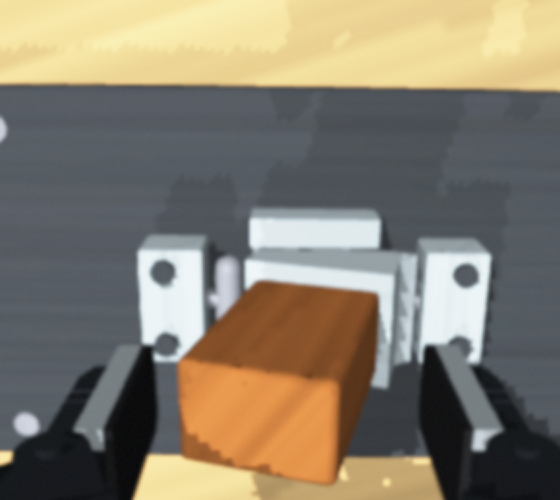

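Run:
```python
from tilt import *
q=seatpts([(183,362),(338,382),(378,293),(260,283)]);print(q)
for a,b in((0,1),(3,2)): print('tilt',np.degrees(np.arctan2(*(q[b]-q[a])[::-1])),np.linalg.norm(q[b]-q[a]))
print(seatpts([(245,258),(398,268)],x=-.016))  # foot top -x edge ends: block(-20,20),(20,20)
print(np.degrees(np.arctan2(q[0,0]-q[3,0],q[0,1]-q[3,1])))
im=cv2.imread('pics/wrist4.png');cv2.imwrite('pics/wrist4z.png',cv2.resize(im[180:400,110:510],None,fx=2,fy=2,interpolation=2))
```

```text
[[-31.2  73.5]
 [ -1.6  80.9]
 [ 11.7  35.5]
 [-17.8  29.3]]
tilt 14.03624346792649 30.510981629570686
tilt 11.86907977983536 30.144485399488907
[[-22.1  21.1]
 [ 17.6  28. ]]
-16.865594018173024
```

View pics/wrist4z.png

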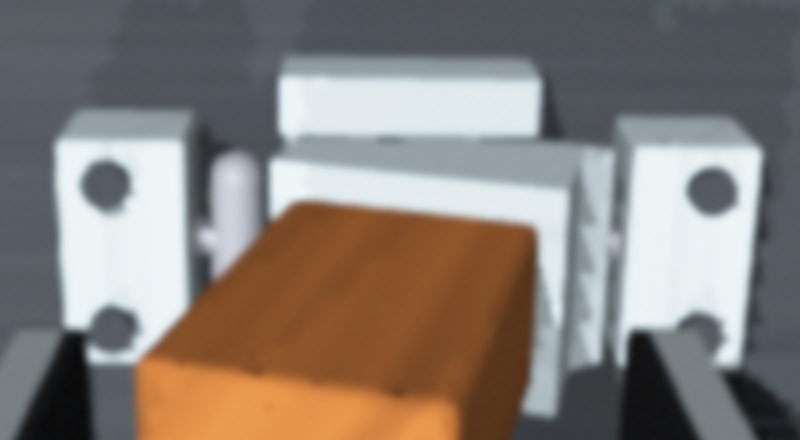

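The foot edge measures 40.3 mm long, which matches. The tilt is about 13°, with the dowel lip on top of its catch (dowel end about 11–12 mm up) and the plain end down at about 0. So the step 1 state has been held. Next I'll tip the block back: lower slightly, then push toward +y with the plain-side finger.

>>> carry_out --increments '[{"linear": [0, 0, 0.005], "roll": 0, "fingers": 0.7}, {"linear": [0, 0, 0.01], "roll": 0, "fingers": 0.7}, {"linear": [0, 0.003, 0.01], "roll": 0, "fingers": 0.7}, {"linear": [0, 0.006, 0.01], "roll": 0, "fingers": 0.7}, {"linear": [0, 0.009, 0.01], "roll": 0, "fingers": 0.7}, {"linear": [0, 0.012, 0.01], "roll": 0, "fingers": 0.7}, {"linear": [0, 0.015, 0.01], "roll": 0, "fingers": 0.7}, {"linear": [0, 0.018, 0.01], "roll": 0, "fingers": 0.7}, {"linear": [0, 0.021, 0.01], "roll": 0, "fingers": 0.7}, {"linear": [0, 0.0235, 0.01], "roll": 0, "fingers": 0.7}, {"linear": [0, 0.0235, 0.01], "roll": 0, "fingers": 0.7}]'

```text
t: 4.83
tcp_pos: [0.6206, -0.0573, 0.0655]
tool_rot: [0.466, 3.107, 0.003]
ft_force: [-0.0, -0.3, 0.4]
gripper_width: 0.0598
```

```bash
python3 look.py 5
```

```text
4.8333 [ 0.6206 -0.0573  0.0655] 0.059796267251595106 [-0.02 -0.33  0.43]
```

View pics/side5.png

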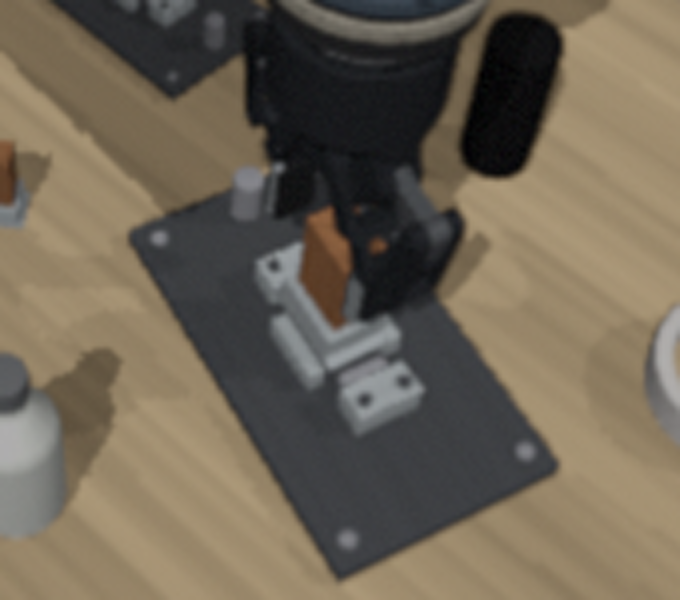

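View pics/wrist5.png

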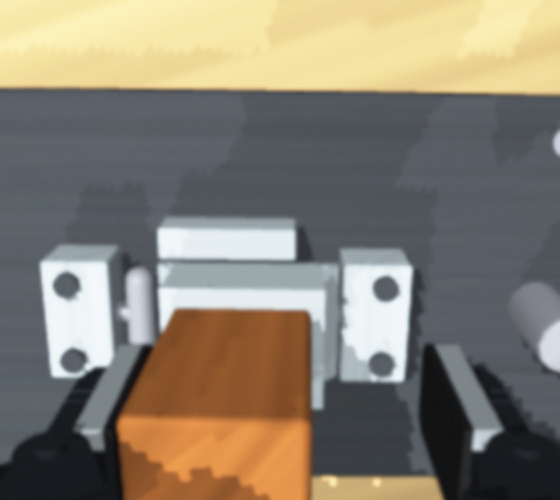

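The block is now about level and the fixture hasn't moved. I'll keep pushing to tip it past level.

>>> carry_out --increments '[{"linear": [0, 0.002, 0], "roll": 0, "fingers": 0.7}, {"linear": [0, 0.004, 0], "roll": 0, "fingers": 0.7}, {"linear": [0, 0.006, 0], "roll": 0, "fingers": 0.7}, {"linear": [0, 0.008, 0], "roll": 0, "fingers": 0.7}, {"linear": [0, 0.0095, 0], "roll": 0, "fingers": 0.7}, {"linear": [0, 0.0095, 0], "roll": 0, "fingers": 0.7}, {"linear": [0, 0.0095, 0], "roll": 0, "fingers": 0.7}]'

```text
t: 5.52
tcp_pos: [0.6234, -0.0498, 0.0662]
tool_rot: [0.467, 3.106, -0.001]
ft_force: [-4.6, -10.4, 11.0]
gripper_width: 0.0599
```

```bash
python3 look.py 6
```

```text
5.5167 [ 0.6234 -0.0498  0.0662] 0.05994877570339606 [ -4.63 -10.41  10.95]
```

View pics/side6.png

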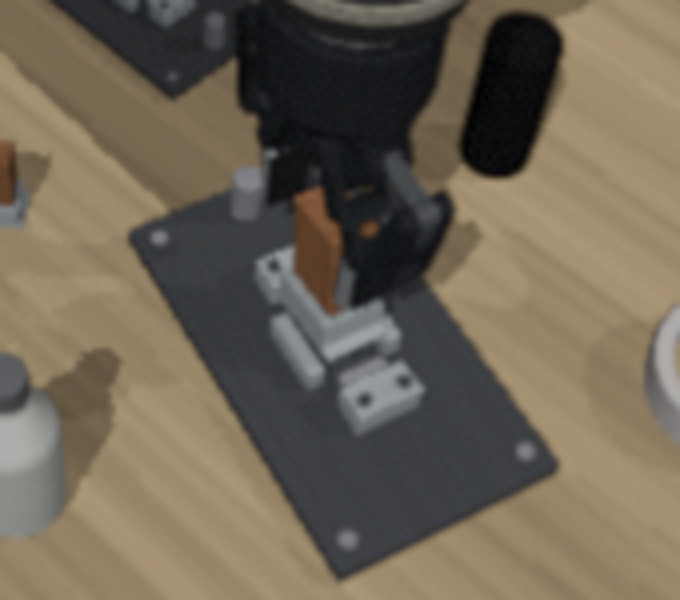

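View pics/wrist6.png

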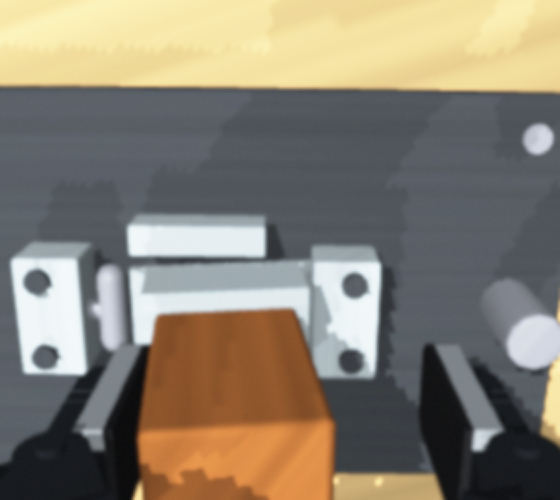

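Run:
```python
from tilt import *
q=seatpts([(140,428),(332,418),(297,312),(155,317)]);print(q)
for a,b in((0,1),(3,2)): print('tilt',np.degrees(np.arctan2(*(q[b]-q[a])[::-1])),np.linalg.norm(q[b]-q[a]))
f=seatpts([(142,270),(311,262)],x=-.016);print(f, np.degrees(np.arctan2(*(f[1]-f[0])[::-1])))
f=seatpts([(134,292),(309,287)],x=-.016);print(f)
im=cv2.imread('pics/wrist6.png');cv2.imwrite('pics/wrist6z.png',cv2.resize(im[200:420,0:400],None,fx=2,fy=2,interpolation=2))
```

```text
[[-2.7 87.8]
 [28.6 84.1]
 [23.4 39.1]
 [-8.5 42.9]]
tilt -6.741697293544255 31.517931404202276
tilt -6.79319121996496 32.12553501500014
[[-15.3  22.7]
 [ 27.3  15.1]] -10.115361324067171
[[-14.1  37.9]
 [ 26.2  33.4]]
```

View pics/wrist6z.png

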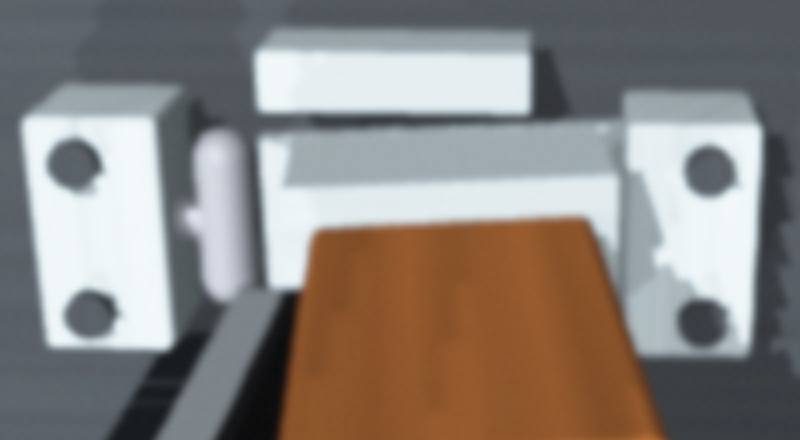

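The tilt is about −6.6° (foot edge measured 40.5 mm), with the dowel end about 12–13 mm and the plain end about 17–18 mm. The push is partly jammed by friction on the finger. I'll ease up a few millimetres to add some margin on the tilt.

>>> carry_out --increments '[{"linear": [0, 0.0015, -0.002], "roll": 0, "fingers": 0.7}, {"linear": [0, 0.002, -0.004], "roll": 0, "fingers": 0.7}, {"linear": [0, 0.0025, -0.005], "roll": 0, "fingers": 0.7}, {"linear": [0, 0.0025, -0.005], "roll": 0, "fingers": 0.7}, {"linear": [0, 0.0025, -0.005], "roll": 0, "fingers": 0.7}]'

```text
t: 6.03
tcp_pos: [0.6242, -0.0473, 0.0712]
tool_rot: [0.467, 3.105, -0.001]
ft_force: [0.0, -0.8, 0.8]
gripper_width: 0.0599
```

```bash
python3 look.py 7
```

```text
6.0333 [ 0.6242 -0.0473  0.0712] 0.05992577139500478 [ 0.03 -0.79  0.84]
```

View pics/side7.png

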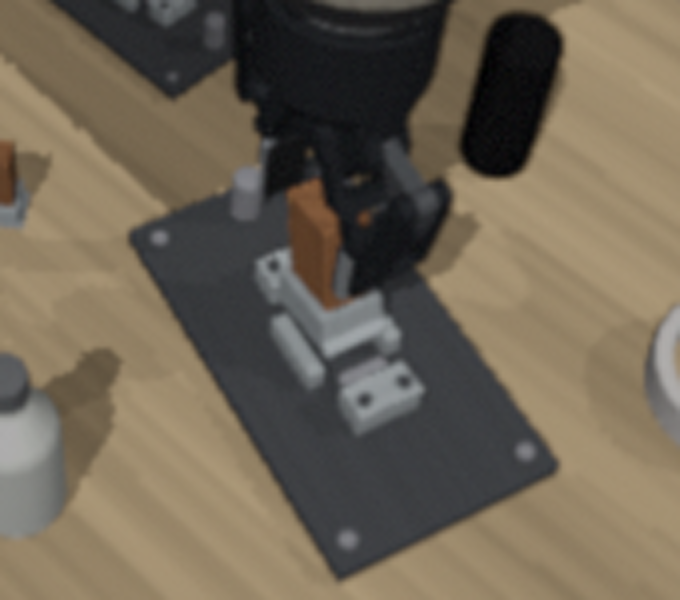

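View pics/wrist7.png

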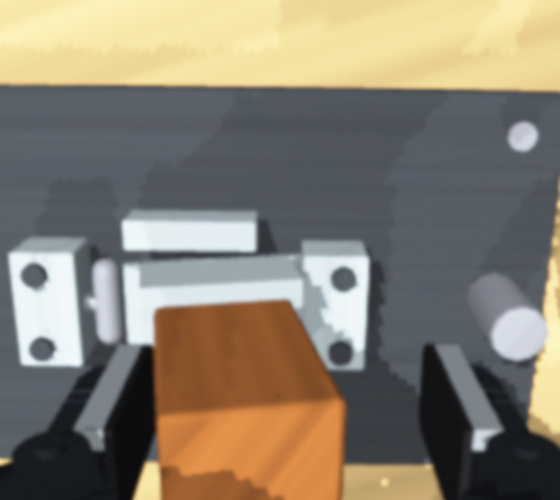

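Run:
```python
from tilt import *
q=seatpts([(163,413),(343,402),(290,302),(155,310)]);print(q)
for a,b in((0,1),(3,2)): print('tilt',np.degrees(np.arctan2(*(q[b]-q[a])[::-1])),np.linalg.norm(q[b]-q[a]))
f=seatpts([(136,287),(301,279)],x=-.016);print(f, np.degrees(np.arctan2(*(f[1]-f[0])[::-1])))
t=np.radians(-np.degrees(np.arctan2(*(f[1]-f[0])[::-1])));c,s=np.cos(t),np.sin(t)
print('dowel',f[1]+[4*c-20*s,-4*s-20*c],'plain',f[0]+[-4*c-20*s,4*s-20*c])
```

```text
[[ 2.7 87.9]
 [33.4 83.7]
 [24.3 37.8]
 [-6.8 43.6]]
tilt -7.790149641629586 30.985964564621835
tilt -10.564028323232 31.636213427020625
[[-11.8  39.4]
 [ 27.   32.7]] -9.797241530357244
dowel [27.53842323 12.31102993] plain [-19.14490551  20.37232639]
```

The tilt is now about −9.8°: dowel end about 12 mm, plain end about 20 mm, fixture unmoved. Next I'll close the jaws gradually while bringing the jaw centre back over the seat, so the block rights itself between the pads.

>>> carry_out --force 40 --increments '[{"linear": [0, -0.001, 0], "roll": 0, "fingers": 0.66}, {"linear": [0, -0.003, 0], "roll": 0, "fingers": 0.63}, {"linear": [0, -0.005, 0], "roll": 0, "fingers": 0.6}, {"linear": [0, -0.007, 0], "roll": 0, "fingers": 0.57}, {"linear": [0, -0.009, 0], "roll": 0, "fingers": 0.54}, {"linear": [0, -0.011, 0], "roll": 0, "fingers": 0.51}, {"linear": [0, -0.013, 0], "roll": 0, "fingers": 0.49}, {"linear": [0, -0.015, 0], "roll": 0, "fingers": 0.47}, {"linear": [0, -0.017, 0], "roll": 0, "fingers": 0.45}, {"linear": [0, -0.019, 0], "roll": 0, "fingers": 0.44}, {"linear": [0, -0.02, 0], "roll": 0, "fingers": 0.43}, {"linear": [0, -0.0205, 0], "roll": 0, "fingers": 0.43}]'

```text
t: 7.13
tcp_pos: [0.618, -0.0671, 0.0711]
tool_rot: [0.467, 3.106, -0.001]
ft_force: [-0.5, 0.3, 0.1]
gripper_width: 0.0368
```

```bash
python3 look.py 8
```

```text
7.1333 [ 0.618  -0.0671  0.0711] 0.03681293754351543 [-0.47  0.26  0.06]
```

View pics/side8.png

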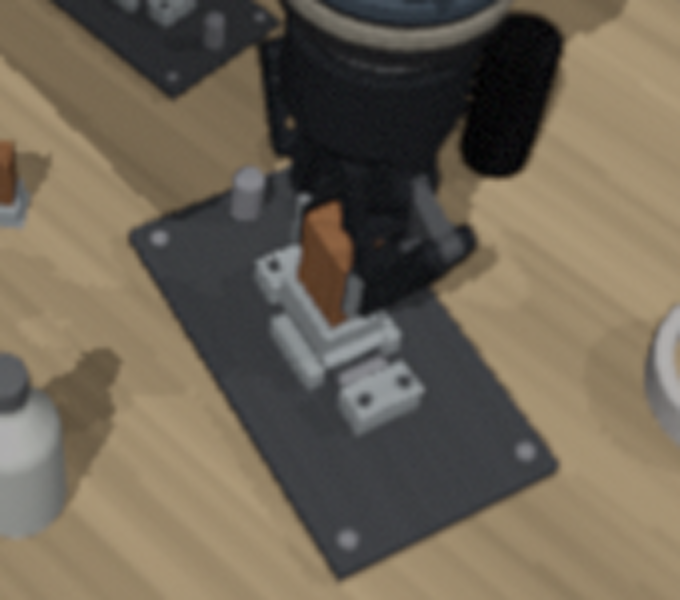

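View pics/wrist8.png

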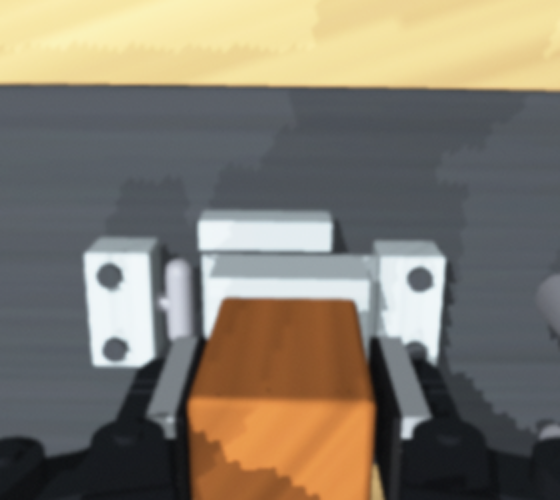

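The block is nearly upright between the pads, at 36.8 mm opening. I'll clamp it now.

>>> carry_out --force 50 --increments '[{"linear": [0, 0, 0], "roll": 0, "fingers": 0.4}, {"linear": [0, 0, 0], "roll": 0, "fingers": 0.35}, {"linear": [0, 0, -0.0005], "roll": 0, "fingers": 0.3}, {"linear": [0, 0, -0.001], "roll": 0, "fingers": 0.3}, {"linear": [0, 0, -0.001], "roll": 0, "fingers": 0.3}]'

```text
t: 7.65
tcp_pos: [0.618, -0.0669, 0.0721]
tool_rot: [0.467, 3.106, -0.001]
ft_force: [0.2, -0.6, -1.9]
gripper_width: 0.0337
```

```bash
python3 look.py 9
```

```text
7.65 [ 0.618  -0.0669  0.0721] 0.03365153702992992 [ 0.23 -0.59 -1.86]
```

View pics/wrist9.png

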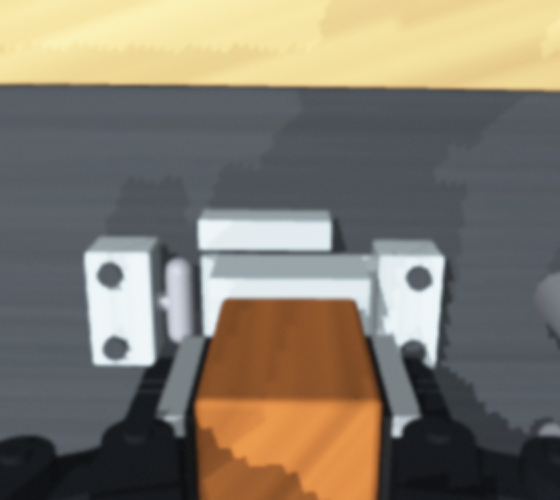

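The block is gripped square at 33.7 mm, and the wrist already carries its weight (−1.9 N). Now I'll lift it.

>>> carry_out --increments '[{"linear": [0, 0, -0.002], "roll": 0, "fingers": 0.3}, {"linear": [0, 0, -0.004], "roll": 0, "fingers": 0.3}, {"linear": [0, 0, -0.006], "roll": 0, "fingers": 0.3}, {"linear": [0, -0.001, -0.008], "roll": 0, "fingers": 0.3}, {"linear": [0, -0.002, -0.01], "roll": 0, "fingers": 0.3}, {"linear": [0, -0.003, -0.012], "roll": 0, "fingers": 0.3}, {"linear": [0, -0.003, -0.014], "roll": 0, "fingers": 0.3}, {"linear": [0, -0.003, -0.016], "roll": 0, "fingers": 0.3}, {"linear": [0, -0.003, -0.017], "roll": 0, "fingers": 0.3}, {"linear": [0, -0.003, -0.017], "roll": 0, "fingers": 0.3}, {"linear": [0, -0.003, -0.017], "roll": 0, "fingers": 0.3}]'

```text
t: 8.67
tcp_pos: [0.6172, -0.0698, 0.0891]
tool_rot: [0.467, 3.106, -0.001]
ft_force: [-0.7, -0.3, -2.1]
gripper_width: 0.0332
```

```bash
python3 look.py 10
python3 - <<'E'
from h import *
cv2.imwrite('pics/scene10.png',arm.snapshot('scene')[:,:,::-1])
E
```

```text
8.6667 [ 0.6172 -0.0698  0.0891] 0.03316400465936184 [-0.68 -0.28 -2.13]
```

View pics/side10.png

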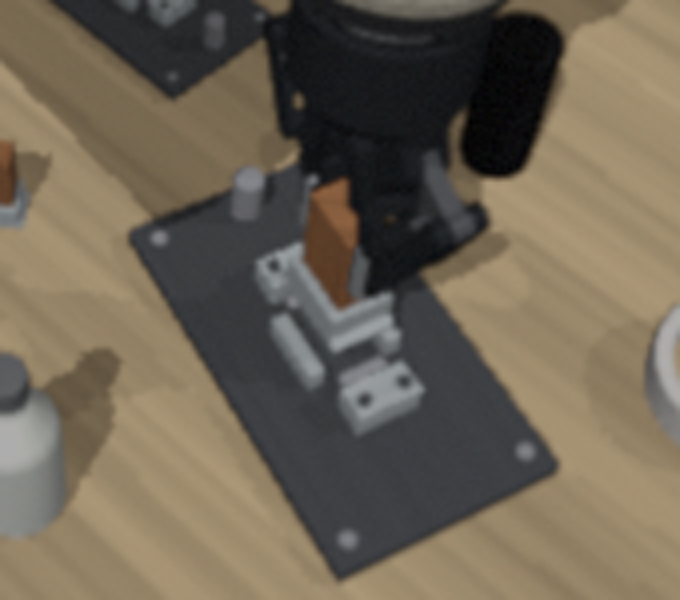

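View pics/wrist10.png

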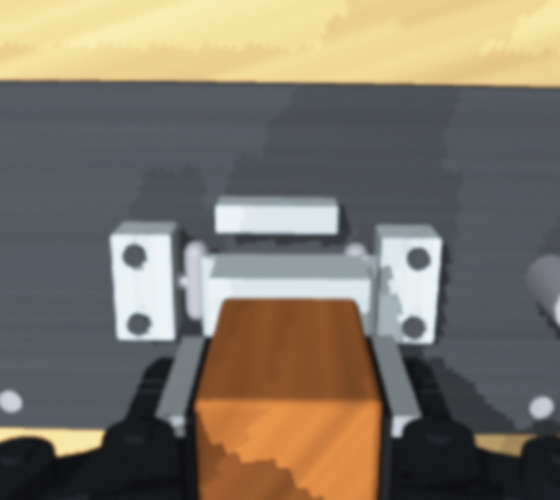

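View pics/scene10.png

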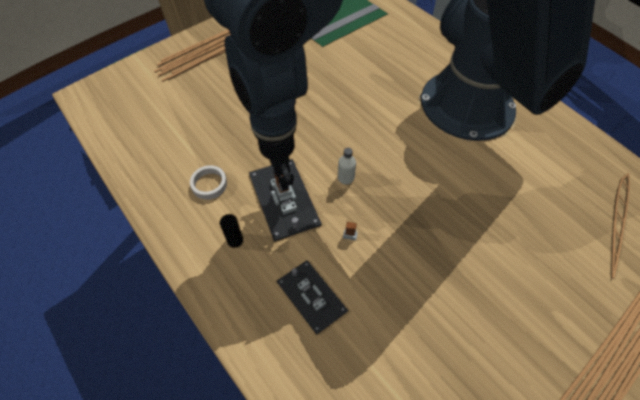

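The block hangs upright in the jaws, the fixture and bystanders are at their starting pixels, and both catches are visible below it. I'll check its height and tilt.

Run:
```python
from tilt import *
f=seatpts([(206,278),(370,279)],x=-.016);print('foot top',f,np.degrees(np.arctan2(*(f[1]-f[0])[::-1])))
print('grip top',seatpts([(196,400),(380,401)]))
ps=arm.camera_params('side')
a=cv2.imread('pics/side2.png').astype(int);b=cv2.imread('pics/side10.png').astype(int)
# plate marks shift between first and last side view
for n,(x,y) in {'screw1':(525,450),'screw2':(347,538),'screw3':(158,238)}.items():
    T=a[y-20:y+20,x-20:x+20].astype(np.uint8);r=cv2.matchTemplate(b[y-40:y+40,x-40:x+40].astype(np.uint8),T,cv2.TM_CCOEFF_NORMED);_,v,_,l=cv2.minMaxLoc(r);print(n,(l[0]-20)/4,(l[1]-20)/4,round(v,2))
s=arm.get_state();print(s['t'],s['tcp_pos'],abs(s['joint_velocities']).max(),s['ft_force'])
```

```text
foot top [[-19.6  50.8]
 [ 20.4  50.4]] -0.5729386976834839
grip top [[-15.7 101.6]
 [ 16.4 101.3]]
screw1 0.25 0.25 0.99
screw2 0.25 0.5 1.0
screw3 0.25 0.25 0.98
8.8167 [ 0.617029   -0.0697898   0.08891294] 0.0016825195812265208 [-0.26538574 -0.11760218 -1.17715396]
```

The underside is about 30 mm above the plate, the tilt is about −0.6°, and the block is centred within 1 mm. The fixture has shifted by no more than half a pixel, and the arm is still. Handing in.

```bash
python3 -c "
from cell import arm
print(arm.finish_job()); s=arm.get_state(); print(s['t'],s['tcp_pos'],s['gripper_width'])"
```

```text
the job is handed in; nothing more can be done
None
the job is handed in; nothing more can be done
```

I freed the block and handed the job in at 8.8 s, with the block held still above its seat. No verdict was reported.

**How it was done:** The moves allow no tool tilt, so I rocked the block with the open jaws around the wooden grip. The dowel-side finger pushed it over until the dowel end sat on its catch. The other finger then pushed it back until the plain end rose, and after that I gripped it across its 34 mm and lifted.

**Checks on the way (from the wrist picture):**
- **Step 1:** the block sat at about 13°, with the dowel end about 11 mm up and the plain end down.
- **Step 2:** the tilt was about −10°, with the dowel end at about 12 mm and the plain end at about 20 mm.

**Last checks:**
- **Block:** upright within about 1°, underside about 30 mm above the plate, centred over the seat.
- **Grip:** jaws closed on it at 33 mm. The wrist force matched the block's weight alone, so it was touching nothing else.
- **Surroundings:** fixture moved no more than half a pixel (under about 1 mm). The bottle, tape roll and tube were where they started.

**What did not go as planned:**
- **Overshoot:** the first push tilted the block to about 36° instead of 17°, and I brought it back.
- **Jam:** the push back briefly jammed by friction at about 11 N; raising the finger freed it.
- **Measurement error:** lengths measured on the tilted grip came out about 10% short. The tilts above also rest on the foot's edge, which measured within 1.5 mm of its true 40 mm.

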